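# Gather the loose bushings in the pouring corner of a parts tote and hold it tipped

## Robot

A 6-joint arm with a two-finger parallel gripper is mounted at the origin on the work surface. World frame = base frame: x ahead of the robot, y to its left, z up, the work surface at z = 0. Lengths are in m, angles in rad, forces in N, time in s.
With the tool pointing down it reaches from about 0.25 to 0.775 m from the base axis. Payload 4 kg.
Tool frame: the origin (TCP) lies at the very end of the fingers, on their centre line; the grasp point (between the pads) lies behind it (bot.tcp_to_grasp is the z of the grasp point in the tool frame, in m); z points along the fingers, y is the line along which they close (so a half turn about z gives the same grasp; the last joint's range is limited). The gripper opens to 94 mm and grips with 3 to 60 N. Pads are 16 mm wide; open, the fingers measure 119 mm over their backs; the gripper's body (75 mm by 177 mm) begins 78 mm behind the grasp point.
Start: joints at [-1.224, 0.087, 1.371, -0, 1.684, -0.103], TCP at [0.239, -0.495, 0.206] pointing down, gripper open.
Joint ranges: [-3.1, 3.1], [-0.76, 2.03], [0.27, 2.55], [-1.08, 4.22], [0.17, 2.65], [-2.57, 2.57]. Speed limits (rad/s): [2.79, 2.79, 3.14, 3.14, 3.14, 3.14].

## Interface

Orientations are given as a unit quaternion [x, y, z, w].
In Python, from plant import bot gives the robot as it stands.
- The arm moves only by the tool step_arm, never from a script. Its argument "commands" is text: rows parted by semicolons, each of 4 numbers parted by spaces: the shift along the tool's x, y, z scaled (see below), then the turn about the tool's z scaled (see below). In form: tx ty tz turn; .... A call has 1 to 8 rows; each row shifts and turns the commanded pose from where the row before left it, along the tool's axes as they then stand; what a row does not reach is not made up. The controller multiplies each number of a shift by 0.3 m and each number of a turn by 45 degrees. A row lasts 1/12 s, in which the tool goes at most 41.7 mm and 7.16 degrees, less where a joint would pass 70% of its speed; a pose out of reach is approached as far as the arm can. A call with a number of a shift or a turn outside -1 to 1 is refused whole. A call with a gripper value outside its range is refused whole. "fingers" is the opening, from 0 (shut) to 1 (fully open), set as the call begins (left out, the last holds). The fingers move at their own pace and stop on an object; "force" is the grip in N (left out, the last holds). Time passes only in rows, so rows that do not move let the fingers close. It gives the time, the measured TCP pose, the force, the opening and the grip force at its end, in the units of the state.
- bot.get_state(): the state, without advancing time (a new reading comes with each control period).
- bot.grab_frame(name): name is "scene" or "top" or "wrist"; returns the picture (400x640x3 uint8, red, green, blue); there is no depth.
- bot.camera_info(name): a dict with "camera_matrix" (3x3 intrinsics, pixels), "D" ([k1, k2, p1, p2, k3] as OpenCV has them; the pictures are not rectified), "extrinsics" (4x4, takes a point from world to camera coordinates). Camera axes: x right, y up, looking along -z (the intrinsics and any distortion apply to the point x, -y, -z); pixel columns grow to the right and rows downward; lengths in m; the calibration is good to about 2 mm. A picture is of the moment at which its call begins: read the wrist's pose just before it. camera_info takes no time and is no camera call; for the wrist camera it gives the pose at the moment of the call.
- bot.job_done(): hands the job in; it is judged then, once.
The state is a dict: "time_s": time; "joints": joint angles; "qvel": joint speeds; "effort": joint torques, N m; "tcp_pos": TCP position; "eef_rot": TCP orientation; "ft_force": force on the tool from outside, world axes, zero at the start; "moment": the same for the moment, N m; "opening": finger opening in m; "grasp_force": force on a finger pad.
Only numpy, scipy, OpenCV 4.12 (cv2) and the standard library are available. Lean on these libraries where they do the work, as an engineer would, in place of code of your own. Each camera call takes 0.05 s, during which the arm holds its last target. There are 200 camera calls.

## Task

Lift the brass pilot valve plunger out of the steel parts tote and lay it - do not drop it - lengthwise in both forks of the V-rest, so that the loose parts cannot batter it. Then take the tote by its rim and tip it about 30 degrees towards its clipped pouring corner, until the two bronze bushings and the slotted locknut have slid together into that corner; spill nothing, and keep hold: finish with the tote still held tipped in the gripper and the parts at rest in the corner, so that the fitter can pick them out. Leave everything else on the shelf where it is.

Things in the scene. Friction and masses are not known exactly. Their poses are not given: they have to be found in the camera images.
- tote: Open steel parts tote, loose, 0.5 kg. Inside 190 mm (x) by 210 mm (y); walls 3 mm thick, 50 mm high; floor 3 mm. Origin: centre of its underside; z up, +x away from the robot within 20 degrees, +y to the robot's left. The corner at -x, -y (near the robot, its right) is clipped at 45 degrees, 40 mm off each inner side, with a slanting wall 36 mm high and a flared lip, 46 mm high in all.
- tote_lip (a point): Tote's inner floor at the middle of the clipped wall, (-75, -85, 3) mm in the tote: the corner where the parts gather. Floor and walls inside are oily: friction with the three parts 0.14 to 0.22, so they start to slide when tipped 8 to 13 degrees, and at 30 degrees towards this corner they run along the walls into it.
- tote_rim (a point): Top of the far wall's rim straight across from the clipped corner, (100, 80, 50) mm in the tote: a balanced grip. All four straight walls carry this square folded rim, 10 mm thick, z = 32 to 50 mm, folded outwards from the inner wall face (far wall: x = 95 to 105 mm; left wall: y = 105 to 115 mm). Grip it from above anywhere, fingers closing across it.
- tote_heel (a point): Middle of the outer bottom edge of the clipped wall, (-77, -87, 0) mm in the tote. The edge is 57 mm long, at 45 degrees to the tote's sides: tipped towards the pouring corner, the tote turns over this edge on the shelf.
- bushing_a: Plain bronze sleeve bushing, 34 mm outside diameter, 22 mm bore, 24 mm long, 0.12 kg, loose, standing on end on the tote's floor. Origin: centre of its lower end; z along its axis.
- bushing_b: A second bushing, the same as bushing_a.
- locknut: Dark steel round locknut with four slots, 40 mm diameter, 12 mm thick, 0.07 kg, loose, lying flat on the tote's floor. Origin: centre of its underside; z along its axis.
- plunger: Brass pilot valve plunger, 0.28 kg, lying in the tote along its y, near the middle. Its axis is its own x, 11 mm above the origin as first lying. Three lands of 22 mm diameter, 28 mm long, at x = -50 to -22, -14 to +14, +22 to +50 mm, joined by 12 mm necks; a 10 mm spindle with a 14 mm button runs on to x = +78 mm. Grip it across the middle land.
- plunger_mid (a point): Point on the plunger's axis in the middle of its middle land.
- rest: Aluminium V-rest, fixed, left of the tote: base 110 x 62 x 8 mm, two upright forks 8 mm thick, 48 mm wide, at x = -36 and +36 mm, each a 90 degree V-notch open upwards, 37 mm wide on top. Origin: centre of the underside; the grooves run along its x, roughly along world y. The plunger's outer lands lie in the notches, either way round; 64 mm is free between the forks.
- rest_seat (a point): Where the middle of the plunger's axis lies when seated: over the grooves' centre line midway between the forks, 60 mm above the shelf. The fork tips are 69 mm high at most.
- table: The grey steel shelf that everything stands on; top at z = 0.
- flyball: Black cast-iron governor flyball weight, 62 mm diameter, 94 mm high with its stem, 0.85 kg, standing beyond the tote. Origin: centre of its underside. Not part of the job: leave it standing or lying where it is.
- dial_gauge: Chrome dial gauge lying on its back, 60 mm diameter, 24 mm high, with a stem 44 mm long, lying near the V-rest. Origin: centre of its underside. Not part of the job: leave it standing or lying where it is.
- spring: Dark steel coil spring standing on end, 38 mm diameter, 75 mm high. Origin: centre of its underside. Not part of the job: leave it standing or lying where it is.
- bearing: Ball bearing lying flat, 52 mm diameter, 15 mm high. Origin: centre of its underside. Not part of the job: leave it standing or lying where it is.
- wrench: Steel wrench 170 mm long, lying flat to the right of the tote. Leave it where it is.
- solenoid_valve: Solenoid valve, a steel block 70 by 46 by 46 mm with a black coil at each end, 130 mm long in all, 52 mm high. Origin: centre of its underside. Not part of the job: leave it standing or lying where it is.
- seal_box: Cardboard box 90 by 70 by 45 mm. Origin: centre of its underside. Not part of the job: leave it standing or lying where it is.
Not all that is in view belongs to the job. Leave any green or orange look-alike of the solenoid_valve alone. Leave any orange look-alike of the flyball alone.

How it is judged:
On the way, in this order (a step that is already met when the one before it is completed fails the run):
1. the plunger lies in both forks of the V-rest, let go and still, the tote still level (horizontal distance between plunger_mid and rest_seat below 0.012 m and distance between plunger_mid and rest_seat below 0.014 m and angle between the x axis of plunger and the x axis of rest, either way round below 0.1 rad and contact force between the fingers and plunger below 0.1 N and linear speed of plunger below 0.03 m/s and angle between tote's own z axis and vertical below 0.1 rad), for 0.2 s.
2. the tote is held tipped with all three parts in the pouring corner (angle between tote's own z axis and vertical between 0.36 and 0.9 rad and contact force between the fingers and tote above 1 N and height (world z) of tote_rim above 0.12 m and distance between each of bushing_a, bushing_b, locknut and tote_lip below 0.08 m), for 0.3 s.
At the end, for the whole second after the job is handed in: Plunger released and still in the V-rest (middle within 12 mm of the seat, in line within 6 degrees). Tote held in the fingers, tipped 21 to 51 degrees, far rim over 120 mm high, steady, leaning on nothing but the shelf; bushings and locknut at rest within 80 mm of the lip point (all of step 2 and horizontal distance between plunger_mid and rest_seat below 0.012 m and distance between plunger_mid and rest_seat below 0.014 m and angle between the x axis of plunger and the x axis of rest, either way round below 0.1 rad and contact force between the fingers and plunger below 0.1 N and linear speed of each of plunger, bushing_a, bushing_b, locknut, tote below 0.03 m/s and angular speed of tote below 0.15 rad/s and contact force between tote and rest below 0.1 N and contact force between tote and flyball below 0.1 N and contact force between tote and dial_gauge below 0.1 N and contact force between tote and spring below 0.1 N and contact force between tote and bearing below 0.1 N and contact force between tote and wrench below 0.1 N and contact force between tote and solenoid_valve below 0.1 N and contact force between tote and seal_box below 0.1 N); the arm keeps its last pose, push and grip.
It fails at once if the tote was tipped before the plunger was in the V-rest (angle between tote's own z axis and vertical above 0.2 rad and distance between plunger_mid and rest_seat above 0.03 m).
It fails at once if the plunger was dropped (linear speed of plunger above 0.55 m/s and contact force between the fingers and plunger below 0.1 N).
It fails at once if the plunger fell on the shelf (contact force between plunger and table above 0.2 N).
It fails at once if a part was spilt out of the tote (contact force between any of bushing_a, bushing_b, locknut and table above 0.05 N).
It fails at once if another thing on the shelf was disturbed (moved over 20 mm) (distance of any of flyball, dial_gauge, spring, bearing, wrench, solenoid_valve, seal_box from where it was at the start of the episode above 0.02 m).
It also fails if it takes over 58 s, if anything falls off the work surface, if the arm or the gripper's body presses on something with over 40 N, if the wrist force passes 120 N, or if a joint passes its speed limit or range.

## Working session

There is one attempt and no reset: what is moved stays moved. The work goes in short steps, Python scripts to look and compute and a tool call to move; the robot and the scene stay as the last step left them, time stands still between calls to the robot, and variables do not carry over. Pictures are saved under pics/ and viewed, at most 10 in all, crops included, and the job is handed in when it is done.

Besides the shell and the picture viewer there is one more tool, called after "Call:" as name(argument=value, ...) on one line, values as JSON. step_arm: Moves the arm, as the interface text tells. Shifts and turns lie within -1 to 1; 1 stands for 0.3 m of shift or 45 degrees of turn. Its arguments: {"type":"object","properties":{"commands":{"type":"string"},"fingers":{"type":"number"},"force":{"type":"number"}},"required":["commands"]}

```bash
ls; mkdir -p pics
cat > h.py <<'E'
import numpy as np,cv2
from plant import bot
def info(n):
    c=bot.camera_info(n);return np.array(c["camera_matrix"]),np.array(c["D"],float),np.array(c["extrinsics"])
def ray(n,uv,c=None):
    K,D,T=c or info(n)
    p=cv2.undistortPoints(np.array(uv,float).reshape(-1,1,2),K,D).reshape(-1,2)
    d=np.c_[p[:,0],-p[:,1],-np.ones(len(p))]
    return -T[:3,:3].T@T[:3,3], d@T[:3,:3]
def plane(n,uv,z,c=None):
    o,d=ray(n,uv,c);return o+d*((z-o[2])/d[:,2:3])
def proj(n,P,c=None):
    K,D,T=c or info(n)
    q=np.atleast_2d(P)@T[:3,:3].T+T[:3,3]; q=q*[1,-1,-1]
    return cv2.projectPoints(q.reshape(-1,1,3),np.zeros(3),np.zeros(3),K,D)[0].reshape(-1,2)
def grab(n,f=None):
    im=cv2.cvtColor(bot.grab_frame(n),cv2.COLOR_RGB2BGR)
    if f: cv2.imwrite('pics/'+f,im)
    return im
E
python3 - <<'E'
from h import *
a=grab('top','top1.png');b=grab('scene','scene1.png')
print(bot.tcp_to_grasp)
for n in('top','scene'):
    o,d=ray(n,[[320,200]]);print(n,o,d)
print(bot.get_state())
E
```

```text
pics
-0.0188
top [ 0.32608111 -0.02976148  1.24532606] [[ 0.20724865 -0.02407115 -0.9782256 ]]
scene [1.28059105 0.8964732  0.93891071] [[-0.50948675 -0.62206335 -0.59455764]]
{'time_s': 0.1, 'joints': array([-1.22410087e+00,  8.78712571e-02,  1.37207123e+00,  2.51205662e-06,
        1.68352788e+00, -1.03109391e-01]), 'qvel': array([-0.00130824, -0.00045524, -0.00189715, -0.0004491 ,  0.00019009,
       -0.00145171]), 'effort': array([ 2.45481890e-03, -3.41252017e+01, -3.03302085e+01,  7.20873917e-02,
        3.03960289e-02, -8.74652005e-05]), 'tcp_pos': array([ 0.23896924, -0.49486155,  0.20444273]), 'eef_rot': array([ 9.74815412e-01,  2.23011282e-01, -1.12825090e-04, -9.32056199e-04]), 'ft_force': array([ 0.31673871,  0.3879521 , -0.90234221]), 'moment': array([ 0.02008724, -0.01415946, -0.02288756]), 'grasp_force': 0.0, 'opening': 0.09411642904004087}
```

View pics/top1.png

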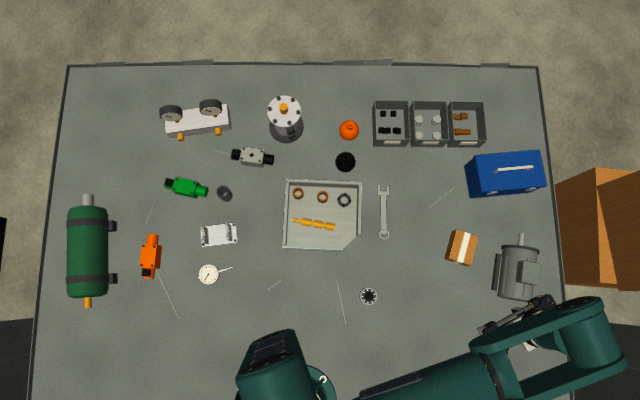

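View pics/scene1.png

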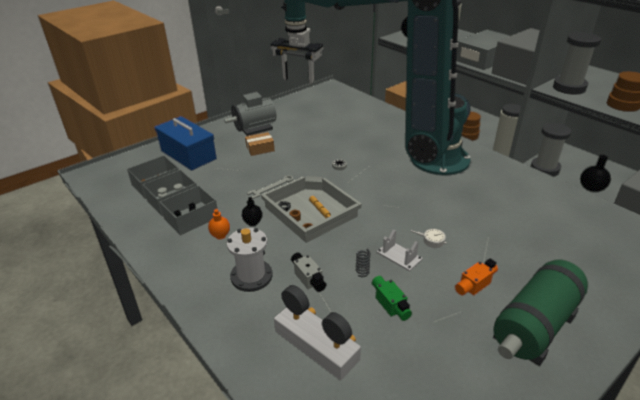

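The top view shows the tote at about (322,215) with its clipped corner at (350,243). Inside it are the brass plunger at (313,224), the bushings at (298,194) and (322,197), and the locknut at (344,200). The V-rest is at (219,235), the dial gauge at (208,274), the spring at (224,193), the black flyball at (345,161) and the wrench at (384,212).

Things that could be taken for the plunger: orange valve (150,256), orange flyball (349,130), brass fittings on the cylinder (285,108), and brass feet (183,138). The only slim brass piece with three lands inside the tote is at (313,224), so I choose that one and check it in a close crop.

Run:
```python
from h import *
a=cv2.imread('pics/top1.png')
c=cv2.resize(a[170:290,190:400],None,fx=3.8,fy=3.8,interpolation=cv2.INTER_CUBIC);cv2.imwrite('pics/crop1.png',c)
hsv=cv2.cvtColor(a,cv2.COLOR_BGR2HSV)
m=cv2.inRange(hsv,(10,120,90),(30,255,255));m[:, :285]=0;m[:,360:]=0;m[:210]=0;m[250:]=0
ys,xs=np.nonzero(m);P=plane('top',np.c_[xs,ys],0.014)[:,:2]
mu=P.mean(0);w,V=np.linalg.eigh(np.cov(P.T));ax=V[:,1];t=(P-mu)@ax
print('n',len(xs),mu,ax,np.degrees(np.arctan2(ax[1],ax[0])),t.min(),t.max(),'mid box',mu+ax*(t.min()+t.max())/2)
for s in np.arange(-.07,.075,.01):
    k=abs(t-s)<.005; 
    if k.any():
        q=(P[k]-mu)@np.array([-ax[1],ax[0]]);print(round(s,3),k.sum(),q.min().round(4),q.max().round(4))
```

```text
n 236 [ 0.5145986  -0.04434441] [0.1827708  0.98315555] 79.46880701062562 -0.05896472292088072 0.06830841039718491 mid box [ 0.51545248 -0.03975126]
-0.06 9 -0.0087 0.0099
-0.05 22 -0.0101 0.0091
-0.04 22 -0.0095 0.0097
-0.03 15 -0.0073 0.0083
-0.02 19 -0.008 0.0081
-0.01 23 -0.0099 0.0098
0.0 21 -0.0102 0.009
0.01 15 -0.0079 0.0077
0.02 22 -0.0098 0.0094
0.03 23 -0.0106 0.01
0.04 17 -0.01 0.0092
0.05 11 -0.0042 0.0049
0.06 12 -0.005 0.0047
0.07 5 -0.0044 0.0052
```

View pics/crop1.png

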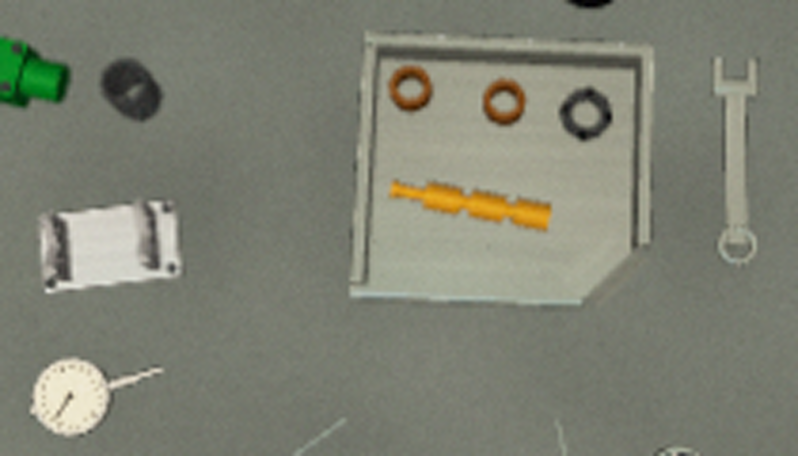

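The crop confirms the choice. The plunger has three lands with the spindle at the left (+y) end and its middle land at about (487,207) in the crop. I turn and rise first, then look with the wrist camera.

Call:
step_arm(commands="0 0 -0.04 -0.15;0 0 -0.04 -0.15;0 0 -0.04 -0.15;0 0 -0.04 -0.15;0 0 -0.04 -0.15;0 0 -0.04 -0.15;0 0 -0.04 -0.15;0 0 -0.04 -0.15", fingers=1)

```text
time_s: 0.77
tcp_pos: [0.239, -0.4951, 0.3014]
eef_rot: [0.765, 0.643, 0.0, -0.001]
ft_force: [-0.3, -0.1, -0.4]
opening: 0.0941
grasp_force: 0.0
```

```bash
cat >> h.py <<'E'
from scipy.spatial.transform import Rotation as R
def go(target,yaw=None):
    s=bot.get_state();M=R.from_quat(s['eef_rot']).as_matrix()
    y=np.degrees(np.arctan2(M[1,0],M[0,0]))
    d=M.T@(np.array(target)-s['tcp_pos'])/0.3
    print('t',round(s['time_s'],2),'tcp',s['tcp_pos'].round(4),'yaw',y.round(2),'z',M[:,2].round(3),'d(tool,/0.3)',d.round(4),'len rows',np.ceil(np.linalg.norm(d)*.3/.0417))
    if yaw is not None: print('turn units',((-(yaw-y)+90)%180-90)/45)
E
python3 - <<'E'
from h import *
go([.46,-.05,.33])
E
```

```text
t 0.77 tcp [ 0.239  -0.4951  0.3014] yaw 80.11 z [-0.     0.001 -1.   ] d(tool,/0.3) [ 1.5881  0.4706 -0.0939] len rows 12.0
```

Call:
step_arm(commands="0.1 0.03 -0.006 0;0.1 0.03 -0.006 0;0.1 0.03 -0.006 0;0.1 0.03 -0.006 0;0.1 0.03 -0.006 0;0.1 0.03 -0.006 0;0.1 0.03 -0.006 0;0.1 0.03 -0.006 0")

```text
time_s: 1.43
tcp_pos: [0.3528, -0.2703, 0.3155]
eef_rot: [0.767, 0.641, -0.0, -0.0]
ft_force: [0.7, -0.5, 0.0]
opening: 0.0941
grasp_force: 0.0
```

Call:
step_arm(commands="0.1 0.03 -0.006 0;0.1 0.03 -0.006 0;0.1 0.03 -0.006 0;0.1 0.03 -0.006 0;0.1 0.03 -0.006 0;0.1 0.03 -0.006 0;0.1 0.03 -0.006 0;0 0 0 0")

```text
time_s: 2.1
tcp_pos: [0.4533, -0.0722, 0.328]
eef_rot: [0.765, 0.644, 0.001, -0.001]
ft_force: [-1.1, -0.5, -0.5]
opening: 0.0939
grasp_force: 0.0
```

Run:
```python
from h import *
import pickle
go([.46,-.05,.33])
c=info('wrist');a=grab('wrist','w1.png');pickle.dump(c,open('w1.pkl','wb'))
o,d=ray('wrist',[[320,200]],c);print(o,d)
for p in ([.513,-.053,.014],[.52,.2,.06],[.5,-.06,.05]): print(proj('wrist',p,c))
```

```text
t 2.1 tcp [ 0.4533 -0.0722  0.328 ] yaw 80.17 z [ 0.     0.002 -1.   ] d(tool,/0.3) [ 0.0767  0.0094 -0.0064] len rows 1.0
[0.46708063 0.00433439 0.50667394] [[-0.0601469  -0.2535425  -0.96558958]]
[[365.85189236 140.795451  ]]
[[343.18733238 -89.75221245]]
[[359.63083106 150.77814277]]
```

View pics/w1.png

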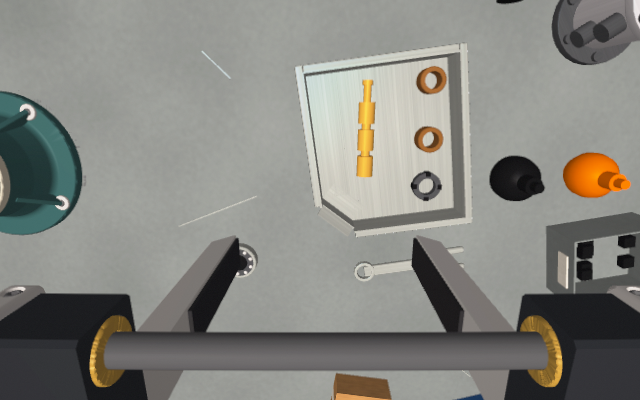

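The wrist picture shows the tote with outer rim corners at far-left (467,45), near-left (297,67) and far-right (471,221). The plunger is at (366,140) with its button up at (368,83), the bushings are at (432,80) and (429,139), and the locknut is at (426,186).

Run:
```python
from h import *
import pickle
c=pickle.load(open('w1.pkl','rb'));a=cv2.imread('pics/w1.png')
P=plane('w',[[466.5,44.5],[297,67.5],[470.5,220.5]],.05,c);print(P.round(4))
print('sides (0.23/0.21 expected)',np.linalg.norm(P[0]-P[2]),np.linalg.norm(P[0]-P[1]))
cen=(P[1]+P[2])[:2]/2;yx=(P[0]-P[1])[:2];yy=(P[0]-P[2])[:2]
yaw=np.degrees(np.arctan2(yx[1],yx[0]));yaw2=np.degrees(np.arctan2(-yy[0],yy[1]));print('tote',cen,yaw,yaw2)
th=np.radians((yaw+yaw2)/2);Rz=np.array([[np.cos(th),-np.sin(th)],[np.sin(th),np.cos(th)]])
B=np.r_[plane('w',[[432,79],[429,138.5]],.027,c),plane('w',[[426,186]],.015,c)]
print('parts world',B.round(4),'in tote',((B[:,:2]-cen)@Rz).round(4))
hsv=cv2.cvtColor(a,cv2.COLOR_BGR2HSV);m=cv2.inRange(hsv,(15,120,90),(32,255,255));m[:,:340]=0;m[:,395:]=0;m[:70]=0;m[190:]=0
ys,xs=np.nonzero(m);Q=plane('w',np.c_[xs,ys],.014,c)[:,:2]
_,V=np.linalg.eigh(np.cov(Q.T));ax=V[:,1]*np.sign(V[1,1])
l=[q for q in Q];t=(Q-Q.mean(0))@ax;n=np.array([-ax[1],ax[0]]);s=(Q-Q.mean(0))@n
k=t<t.max()-.03; off=(s[k].max()+s[k].min())/2
print('plunger n',len(xs),'len',np.ptp(t),'yaw',np.degrees(np.arctan2(ax[1],ax[0])),'mid',Q.mean(0)+ax*(t.min()+.05)+n*off,'width',np.ptp(s[k]))
# top view: rest, flyball, others
T=lambda uv,z:plane('top',uv,z).round(4)
print('flyball',T([[345,162]],.03),'wrench',T([[384,186],[384,236]],0.),'spring',T([[224,193]],.04),'dial',T([[208,274],[232,268]],.02),'bearing',T([[369,296]],.01))
g=cv2.imread('pics/top1.png');hs=cv2.cvtColor(g,cv2.COLOR_BGR2HSV)[215:255,190:245]
m=((hs[...,2]>150)&(hs[...,1]<40)).astype(np.uint8);print(m.sum());r=cv2.minAreaRect(np.argwhere(m)[:,::-1].astype(np.float32)+[190,215]);b=cv2.boxPoints(r);print(b);print(T(b,.008),plane('top',[r[0]],.008))
```

```text
[[ 0.6443  0.0438  0.05  ]
 [ 0.4402  0.0524  0.05  ]
 [ 0.6342 -0.1786  0.05  ]]
sides (0.23/0.21 expected) 0.22257763142027326 0.20431273819227544
tote [ 0.53721906 -0.06311099] -2.4113030382678375 -2.6029443559144356
parts world [[ 0.6065  0.0119  0.027 ]
 [ 0.5953 -0.0628  0.027 ]
 [ 0.5879 -0.1302  0.015 ]] in tote [[ 0.0659  0.078 ]
 [ 0.058   0.0029]
 [ 0.0536 -0.0648]]
plunger n 1246 len 0.12845723196778763 yaw 79.69854708816194 mid [ 0.51224216 -0.05200135] width 0.02152927630129254
flyball [[ 0.7037 -0.1372  0.03  ]] wrench [[ 0.6353 -0.261   0.    ]
 [ 0.4779 -0.2559  0.    ]] spring [[0.6024 0.23   0.04  ]] dial [[0.3613 0.2718 0.02  ]
 [0.3793 0.2011 0.02  ]] bearing [[ 0.2984 -0.2043  0.01  ]]
565Traceback (most recent call last):
  File "<stdin>", line 21, in <module>
cv2.error: OpenCV(4.12.0) /io/opencv/modules/imgproc/src/convhull.cpp:143: error: (-215:Assertion failed) total >= 0 && (depth == CV_32F || depth == CV_32S) in function 'convexHull'
```

Run:
```python
from h import *
go([.5125,-.0525,.10],79.7);go([.5125,-.0525,.006])
T=lambda uv,z:plane('top',uv,z).round(4)
g=cv2.imread('pics/top1.png');hs=cv2.cvtColor(g,cv2.COLOR_BGR2HSV)[215:255,190:245]
m=((hs[...,2]>150)&(hs[...,1]<40)).astype(np.uint8);r=cv2.minAreaRect((np.argwhere(m)[:,::-1]+[190,215]).astype(np.float32));b=cv2.boxPoints(r);print(b);print(T(b,.008),T([r[0]],.008))
```

```text
t 2.15 tcp [ 0.4524 -0.0743  0.3279] yaw 80.05 z [-0.001  0.    -1.   ] d(tool,/0.3) [0.1061 0.1856 0.7596] len rows 6.0
turn units 0.007853675625072911
t 2.15 tcp [ 0.4524 -0.0743  0.3279] yaw 80.05 z [-0.001  0.    -1.   ] d(tool,/0.3) [0.1061 0.1859 1.0729] len rows 8.0
[[199.06157 226.49232]
 [235.24617 221.96925]
 [237.73848 241.9077 ]
 [201.55388 246.43077]]
[[0.5048 0.309  0.008 ]
 [0.5191 0.1985 0.008 ]
 [0.4582 0.1888 0.008 ]
 [0.4439 0.2982 0.008 ]] [[0.4814 0.2485 0.008 ]]
```

Call:
step_arm(commands="0.013 0.023 0.095 0;0.013 0.023 0.095 0;0.013 0.023 0.095 0;0.013 0.023 0.095 0;0.013 0.023 0.095 0;0.013 0.023 0.095 0;0.013 0.023 0.095 0;0.013 0.023 0.095 0", fingers=0.5, force=25)

```text
time_s: 2.82
tcp_pos: [0.5113, -0.0568, 0.0988]
eef_rot: [0.768, 0.641, -0.0, 0.0]
ft_force: [-0.2, 0.2, -0.6]
opening: 0.0473
grasp_force: 0.0
```

Run:
```python
from h import *
go([.5125,-.0525,.006],79.7)
c=info('wrist');a=grab('wrist','w2.png')
hsv=cv2.cvtColor(a,cv2.COLOR_BGR2HSV);m=cv2.inRange(hsv,(15,120,90),(32,255,255))
k,L,S,C=cv2.connectedComponentsWithStats(m);print(S[S[:,4]>100],proj('w',[.5125,-.0525,.014],c))
```

```text
t 2.82 tcp [ 0.5113 -0.0568  0.0988] yaw 79.68 z [-0.001 -0.001 -1.   ] d(tool,/0.3) [0.0152 0.0016 0.3093] len rows 3.0
turn units -0.000469190959830712
[[     0      0    640    400 250054]
 [   311     96     30    171   4088]
 [   201    316     24     72    842]
 [   426    316     25     72    882]] [[325.63185952 202.60781948]]
```

Call:
step_arm(commands="0.0025 0.0003 0.051 0;0.0025 0.0003 0.051 0;0.0025 0.0003 0.051 0;0.0025 0.0003 0.051 0;0.0025 0.0003 0.051 0;0.0025 0.0003 0.051 0;0 0 0 0;0 0 0 0")

```text
time_s: 3.53
tcp_pos: [0.5122, -0.0521, 0.0085]
eef_rot: [0.768, 0.641, -0.001, -0.001]
ft_force: [0.3, -0.5, 0.1]
opening: 0.0472
grasp_force: 0.0
```

Call:
step_arm(commands="0 0 0 0;0 0 0 0;0 0 0 0;0 0 0 0;0 0 0 0;0 0 0 0", fingers=0, force=25)

```text
time_s: 4.03
tcp_pos: [0.5134, -0.0514, 0.0096]
eef_rot: [0.767, 0.641, 0.0, 0.001]
ft_force: [-0.8, -0.1, 3.6]
opening: 0.0212
grasp_force: 25.0
```

Call:
step_arm(commands="0 0 -0.02 0;0 0 -0.05 0;0 0 -0.08 0;0 0 -0.08 0;0 0 -0.08 0;0 0 -0.08 0;0 0 -0.08 0;0 0 -0.08 0")

```text
time_s: 4.7
tcp_pos: [0.5125, -0.0509, 0.1742]
eef_rot: [0.767, 0.641, -0.0, -0.001]
ft_force: [0.6, -0.6, -2.3]
opening: 0.0212
grasp_force: 25.0
```

Call:
step_arm(commands="0 0 0 -0.08;0 0 0 -0.08;0 0 0 -0.08;0 0 0 -0.08;0 0 0 -0.07;0 0 0 0")

```text
time_s: 5.2
tcp_pos: [0.5126, -0.051, 0.173]
eef_rot: [0.66, 0.751, -0.0, -0.001]
ft_force: [0.3, 0.1, -2.0]
opening: 0.021
grasp_force: 25.0
```

Run:
```python
from h import *
go([.4814,.19,.18],97.4)
c=info('wrist');a=grab('wrist','w3.png')
```

```text
t 5.2 tcp [ 0.5126 -0.051   0.173 ] yaw 97.38 z [-0.001  0.    -1.   ] d(tool,/0.3) [ 8.1e-01 -1.0e-04 -2.3e-02] len rows 6.0
turn units -0.0004501416174864264
```

Call:
step_arm(commands="0.068 0 -0.004 0;0.068 0 -0.004 0;0.068 0 -0.004 0;0.068 0 -0.004 0;0.068 0 -0.004 0;0.068 0 -0.004 0;0.068 0 -0.004 0;0 0 0 0")

```text
time_s: 5.92
tcp_pos: [0.4942, 0.0937, 0.1821]
eef_rot: [0.66, 0.752, 0.001, -0.001]
ft_force: [-0.7, -0.3, -2.4]
opening: 0.0213
grasp_force: 25.0
```

Run:
```python
from h import *
import pickle
go([.4814,.2485,.18],97.4)
c=info('wrist');a=grab('wrist','w4.png');pickle.dump(c,open('w4.pkl','wb'))
print(proj('w',[.4814,.2485,.06],c))
```

```text
t 5.92 tcp [0.4942 0.0937 0.1821] yaw 97.47 z [-0.     0.002 -1.   ] d(tool,/0.3) [0.5172 0.0248 0.0082] len rows 4.0
turn units 0.0015180665127938178
[[334.61020776  -1.10375918]]
```

View pics/w4.png

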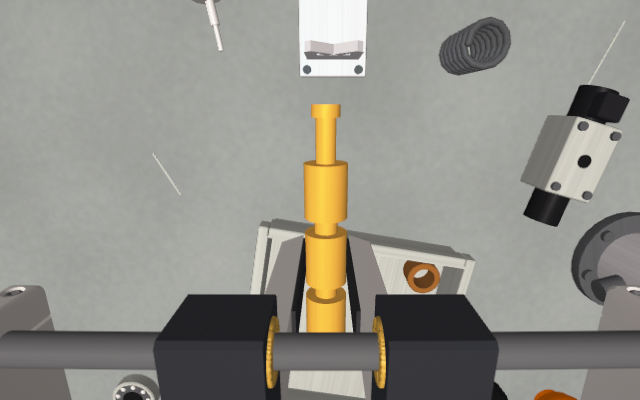

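The plunger is held square between the pads, its axis at column 326 with the button at (326,110). The rest's near base corners are at (301,76) and (365,76). I rise and advance to see the whole rest.

Call:
step_arm(commands="0.04 0.006 -0.08 0;0.04 0.006 -0.08 0;0.04 0.006 -0.08 0;0.04 0.006 -0.08 0;0 0 0 0;0 0 0 0")

```text
time_s: 6.47
tcp_pos: [0.4967, 0.1384, 0.2789]
eef_rot: [0.661, 0.751, 0.001, 0.001]
ft_force: [-0.0, -0.4, -4.0]
opening: 0.021
grasp_force: 25.0
```

Run:
```python
from h import *
import pickle
go([.4814,.2485,.18],97.4)
c=info('wrist');a=grab('wrist','w5.png');pickle.dump(c,open('w5.pkl','wb'))
u=proj('w',[.4814,.2485,.03],c)[0].astype(int);print(u)
x0=max(u[0]-90,0);y0=max(u[1]-100,0);print(x0,y0)
cv2.imwrite('pics/crop5.png',cv2.resize(a[y0:y0+200,x0:x0+200],None,fx=3,fy=3,interpolation=cv2.INTER_CUBIC))
```

```text
t 6.47 tcp [0.4967 0.1384 0.2789] yaw 97.29 z [ 0.003 -0.001 -1.   ] d(tool,/0.3) [ 0.3708 -0.0049  0.3294] len rows 4.0
turn units -0.0024242974993279
[323  72]
233 0
```

View pics/crop5.png

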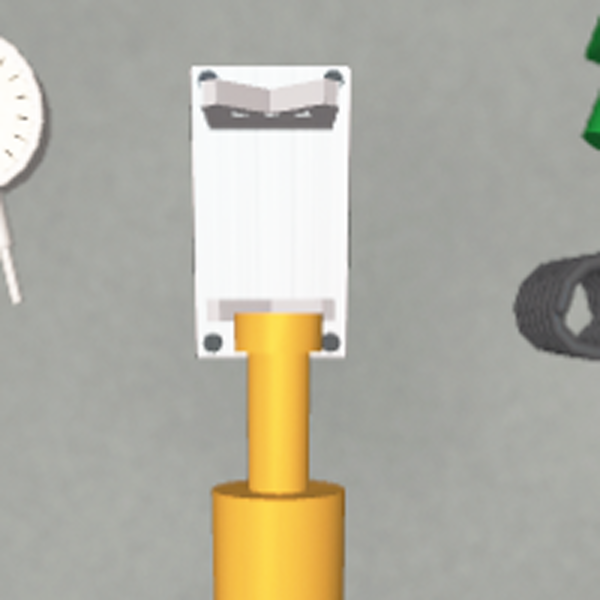

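The crop shows the base corners at (191,66), (350,66), (345,357) and (197,357), with the far notch bottom at about (270,90).

Run:
```python
from h import *
import pickle
c=pickle.load(open('w5.pkl','rb'))
f=lambda q:np.array(q)/3-.33+[233,0]
P=plane('w',f([[191,66],[350,66],[345,357],[197,357]]),.008,c)
S=plane('w',f([[207,77],[334,77],[331,343],[213,343]]),.008,c)
for A in(P,S):
    d=(A[0]+A[1]-A[2]-A[3])[:2];print(A.mean(0),np.degrees(np.arctan2(d[1],d[0])),np.linalg.norm(d)/2,np.linalg.norm((A[0]-A[1]+A[3]-A[2])[:2])/2)
N=plane('w',f([[270,91]]),.044,c);print('notch',N)
c4=pickle.load(open('w4.pkl','rb'));print('w4',plane('w',[[301,76],[365,76]],.008,c4))
ax=np.array([np.cos(np.radians(97.4)),np.sin(np.radians(97.4))])
b=P.mean(0);b2=S.mean(0)
# plunger mid in tool: land edges in w4
K=c4;print('plunger in w4 z~.187:',plane('w',[[326,103],[326,160]],.188,c4))
go([b[0],b[1],.18])
```

```text
[0.48044601 0.25125918 0.008     ] 97.29231817556028 0.10936910140035518 0.060904013299921976
[0.48054129 0.2521221  0.008     ] 97.53667586515552 0.09988250602683278 0.048578639438806324
notch [[0.47541217 0.29019118 0.044     ]]
w4 [[0.45850229 0.19297123 0.008     ]
 [0.51803724 0.20079799 0.008     ]]
plunger in w4 z~.187: [[0.48478826 0.171225   0.188     ]
 [0.48828542 0.14463526 0.188     ]]
t 6.52 tcp [0.4959 0.138  0.277 ] yaw 97.26 z [-0.001 -0.001 -1.   ] d(tool,/0.3) [ 0.3814 -0.003   0.3229] len rows 4.0
```

Call:
step_arm(commands="0.064 0 0.04 0;0.064 0 0.04 0;0.064 0 0.04 0;0.064 0 0.04 0;0.064 0 0.04 0;0.064 -0.003 0.04 0;0 0 0 0;0 0 0 0")

```text
time_s: 7.18
tcp_pos: [0.4789, 0.2519, 0.2024]
eef_rot: [0.66, 0.751, -0.003, -0.001]
ft_force: [-0.4, 0.3, -2.3]
opening: 0.0212
grasp_force: 25.0
```

Run:
```python
from h import *
go([.4804,.2513,.075],97.4)
```

```text
t 7.18 tcp [0.4789 0.2519 0.2024] yaw 97.34 z [-0.006 -0.004 -1.   ] d(tool,/0.3) [-0.0013  0.0075  0.4247] len rows 4.0
turn units -0.0014417683376144119
```

Call:
step_arm(commands="0 0.003 0.07 0;0 0 0.07 0;0 0 0.07 0;0 0 0.07 0;0 0 0.07 0;0 0 0.05 0;0 0 0.02 0;0 0 0 0")

```text
time_s: 7.85
tcp_pos: [0.4803, 0.2513, 0.078]
eef_rot: [0.661, 0.75, -0.002, -0.001]
ft_force: [-0.2, 0.3, -1.9]
opening: 0.021
grasp_force: 25.0
```

Run:
```python
from h import *
go([.4804,.2513,.056],97.4);print(bot.get_state()['ft_force'])
a=grab('wrist','w6.png')
cv2.imwrite('pics/crop6.png',cv2.resize(a[60:340,190:460],None,fx=2,fy=2,interpolation=cv2.INTER_CUBIC))
```

```text
t 7.85 tcp [0.4803 0.2513 0.078 ] yaw 97.22 z [-0.004 -0.002 -1.   ] d(tool,/0.3) [0.0002 0.0007 0.0734] len rows 1.0
turn units -0.003959481992988698
[-0.20340541  0.34890914 -1.87964769]
```

View pics/crop6.png

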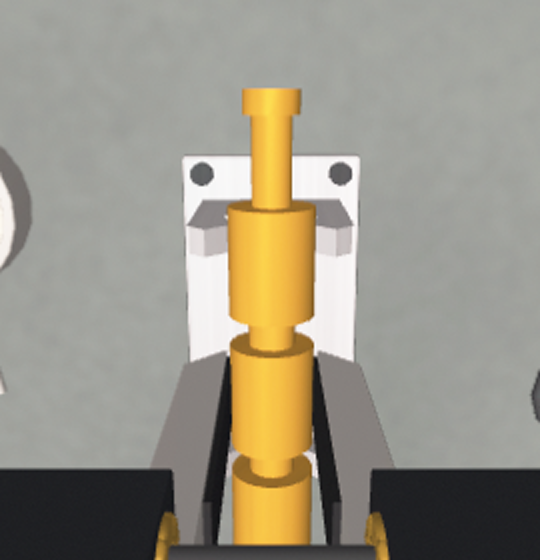

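The plunger is centred over the groove, with its outer land symmetric over the far fork at (272,235) in the crop. I lower it slowly.

Call:
step_arm(commands="0 0 0.015 0;0 0 0.015 0;0 0 0.015 0;0 0 0.015 0;0 0 0.006 0;0 0 0 0;0 0 0 0")

```text
time_s: 8.48
tcp_pos: [0.4811, 0.2533, 0.0601]
eef_rot: [0.66, 0.751, -0.0, -0.0]
ft_force: [0.8, 0.8, -2.5]
opening: 0.0212
grasp_force: 25.0
```

Call:
step_arm(commands="0 0 0.005 0;0 0 0.005 0;0 0 0 0;0 0 0 0")

```text
time_s: 8.82
tcp_pos: [0.4812, 0.2532, 0.0573]
eef_rot: [0.66, 0.751, 0.0, 0.0]
ft_force: [0.6, -0.2, -3.0]
opening: 0.021
grasp_force: 25.0
```

Call:
step_arm(commands="0 0 0.004 0;0 0 0 0;0 0 0 0")

```text
time_s: 9.07
tcp_pos: [0.4813, 0.2533, 0.0571]
eef_rot: [0.66, 0.751, 0.0, 0.0]
ft_force: [-3.4, -1.4, 4.5]
opening: 0.0212
grasp_force: 25.0
```

The force shows contact: it seats. Release.

Call:
step_arm(commands="0 0 0 0;0 0 0 0;0 0 0 0;0 0 0 0;0 0 0 0;0 0 0 0", fingers=0.45)

```text
time_s: 9.57
tcp_pos: [0.4814, 0.2532, 0.0559]
eef_rot: [0.661, 0.751, 0.0, 0.0]
ft_force: [-0.4, 0.3, 0.3]
opening: 0.0424
grasp_force: 0.0
```

Call:
step_arm(commands="0 0 -0.03 0;0 0 -0.06 0;0 0 -0.08 0;0 0 -0.1 0;0 0 -0.1 0;0 0 -0.1 0;0 0 -0.1 0;0 0 0 0")

```text
time_s: 10.23
tcp_pos: [0.4841, 0.2544, 0.2359]
eef_rot: [0.66, 0.751, 0.006, 0.003]
ft_force: [1.0, -0.5, 1.0]
opening: 0.0422
grasp_force: 0.0
```

Run:
```python
from h import *
import pickle
go([.55,-.06,.25],-2.5)
c=info('wrist');a=grab('wrist','w7.png')
hsv=cv2.cvtColor(a,cv2.COLOR_BGR2HSV);m=cv2.inRange(hsv,(15,120,90),(32,255,255));m[300:]=0
ys,xs=np.nonzero(m);Q=plane('w',np.c_[xs,ys],.06,c)[:,:2]
_,V=np.linalg.eigh(np.cov(Q.T));ax=V[:,1]*np.sign(V[1,1]);t=(Q-Q.mean(0))@ax
print('n',len(xs),'len',np.ptp(t),'yaw',np.degrees(np.arctan2(ax[1],ax[0])),'mid',Q.mean(0)+ax*(t.max()-.078))
b=cv2.imread('pics/top1.png')
T=grab('top','top2.png')
```

```text
t 10.23 tcp [0.4841 0.2544 0.2359] yaw 97.32 z [ 0.013  0.005 -1.   ] d(tool,/0.3) [-1.0673  0.0851 -0.0497] len rows 8.0
turn units -1.781693244275392
n 3251 len 0.33255416337828264 yaw 13.79707528823905 mid [0.70994733 0.31820827]
```

Run:
```python
from h import *
go([.63,-.01,.25],87.5)
a=cv2.imread('pics/w7.png');c=info('wrist')
hsv=cv2.cvtColor(a,cv2.COLOR_BGR2HSV);m=cv2.inRange(hsv,(15,120,90),(32,255,255));m[300:]=0
n,L,S,C=cv2.connectedComponentsWithStats(m);i=1+S[1:,4].argmax();print(S[i])
ys,xs=np.nonzero(L==i);Q=plane('w',np.c_[xs,ys],.06,c)[:,:2]
_,V=np.linalg.eigh(np.cov(Q.T));ax=V[:,1]*np.sign(V[1,1]);t=(Q-Q.mean(0))@ax
print('len',np.ptp(t),'yaw',np.degrees(np.arctan2(ax[1],ax[0])),'mid',Q.mean(0)+ax*(t.max()-.078))
```

```text
t 10.33 tcp [0.4821 0.2536 0.2295] yaw 97.33 z [ 0.004  0.002 -1.   ] d(tool,/0.3) [-0.9342  0.3774 -0.0677] len rows 8.0
turn units 0.21833725075527846
[ 308  105   22  129 2258]
len 0.1284286639244279 yaw 97.37444555843096 mid [0.47666615 0.25138495]
```

Plunger seated: length 128 mm, yaw 97.4°, middle near the seat. Now to the tote's far rim.

Call:
step_arm(commands="0 0 -0.025 0.073;0 0 -0.025 0.073;0 0 -0.02 0.073;-0.078 0.048 0 0;-0.078 0.048 0 0;-0.078 0.048 0 0;-0.078 0.048 0 0;-0.078 0.048 0 0")

```text
time_s: 11.0
tcp_pos: [0.5475, 0.132, 0.2458]
eef_rot: [0.722, 0.691, -0.002, -0.001]
ft_force: [0.9, 0.5, 0.0]
opening: 0.0421
grasp_force: 0.0
```

Call:
step_arm(commands="-0.078 0.048 0 0;-0.078 0.048 0 0;-0.078 0.048 0 0;-0.078 0.048 0 0;-0.078 0.048 0 0;-0.078 0.048 0 0;0 0 0 0;0 0 0 0", fingers=0.35)

```text
time_s: 11.67
tcp_pos: [0.6276, -0.0121, 0.2451]
eef_rot: [0.723, 0.69, -0.002, -0.002]
ft_force: [-1.0, 0.5, -0.9]
opening: 0.033
grasp_force: 0.0
```

Run:
```python
from h import *
import pickle
go([.6405,.0145,.1],87.5)
c=info('wrist');a=grab('wrist','w8.png');pickle.dump(c,open('w8.pkl','wb'))
print(proj('w',[[.6405,.0145,.05]],c))
```

```text
t 11.67 tcp [ 0.6276 -0.0121  0.2451] yaw 87.33 z [-0.005  0.001 -1.   ] d(tool,/0.3) [0.0901 0.0413 0.4836] len rows 4.0
turn units -0.0037841300394373116
[[337.11898133 153.58123214]]
```

View pics/w8.png

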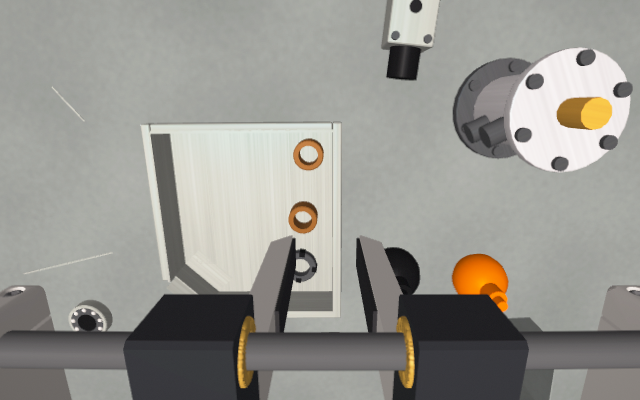

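The picture shows the far rim as a strip at columns 334–341 with its outer far-left corner at (341,123). The predicted grip point (337,154) falls on it.

Run:
```python
from h import *
import pickle
c=pickle.load(open('w8.pkl','rb'))
print(plane('w',[[341,123],[334,154],[341,154],[340.5,317],[142,125],[148,124]],.05,c).round(4))
go([.6405,.0145,.1],87.5)
```

```text
[[ 0.6457  0.0457  0.05  ]
 [ 0.6372  0.0142  0.05  ]
 [ 0.6446  0.0139  0.05  ]
 [ 0.6372 -0.1812  0.05  ]
 [ 0.4399  0.0536  0.05  ]
 [ 0.4463  0.0543  0.05  ]]
t 11.72 tcp [ 0.6274 -0.011   0.2459] yaw 87.42 z [-0.004  0.001 -1.   ] d(tool,/0.3) [0.0865 0.0417 0.4863] len rows 4.0
turn units -0.0017888907647264634
```

Call:
step_arm(commands="0.0145 0.007 0.08 0;0.0145 0.007 0.08 0;0.0145 0.007 0.08 0;0.0145 0.007 0.08 0;0.0145 0.007 0.08 0;0.0145 0.007 0.08 0;0 0 0 0;0 0 0 0")

```text
time_s: 12.38
tcp_pos: [0.6399, 0.0161, 0.1022]
eef_rot: [0.722, 0.692, -0.002, -0.002]
ft_force: [0.4, 0.6, 0.7]
opening: 0.0327
grasp_force: 0.0
```

Run:
```python
from h import *
go([.641,.0142,.031],87.5)
```

```text
t 12.38 tcp [0.6399 0.0161 0.1022] yaw 87.58 z [-0.005  0.    -1.   ] d(tool,/0.3) [-0.0061  0.0049  0.2373] len rows 2.0
turn units 0.0018584775750408906
```

Call:
step_arm(commands="0 0.004 0.045 0;0 0 0.045 0;0 0 0.045 0;0 0 0.045 0;0 0 0.04 0;0 0 0.016 0;0 0 0 0;0 0 0 0")

```text
time_s: 13.05
tcp_pos: [0.6429, 0.0144, 0.0328]
eef_rot: [0.723, 0.691, -0.0, -0.0]
ft_force: [-0.9, 0.1, 0.2]
opening: 0.0324
grasp_force: 0.0
```

Call:
step_arm(commands="0 0 0 0;0 0 0 0;0 0 0 0;0 0 0 0;0 0 0 0;0 0 0 0", fingers=0, force=20)

```text
time_s: 13.55
tcp_pos: [0.6424, 0.0143, 0.034]
eef_rot: [0.723, 0.691, -0.001, -0.0]
ft_force: [-5.2, -0.5, 4.6]
opening: 0.0099
grasp_force: 20.0
```

Call:
step_arm(commands="-0.0027 -0.0027 -0.018 0.004;-0.0027 -0.0027 -0.018 0.004;-0.0027 -0.0027 -0.018 0.004;-0.0027 -0.0027 -0.018 0.004;-0.0038 -0.0038 -0.0175 0.004;-0.0038 -0.0038 -0.0175 0.004;-0.0038 -0.0038 -0.0175 0.004;-0.0038 -0.0038 -0.0175 0.004")

```text
time_s: 14.22
tcp_pos: [0.6348, 0.0069, 0.0764]
eef_rot: [0.731, 0.682, 0.0, 0.0]
ft_force: [0.4, -0.5, -6.5]
opening: 0.0107
grasp_force: 20.0
```

Run:
```python
from h import *
go([.641,.0142,.031]);s=bot.get_state();print(s['moment'],s['opening'],s['ft_force'])
a=grab('scene','s2.png');t=grab('top','t3.png')
cv2.imwrite('pics/crop8.png',np.hstack([cv2.resize(a[140:280,220:400],None,fx=2.2,fy=2.2),cv2.resize(t[150:290,270:450],None,fx=2.2,fy=2.2)]))
```

```text
t 14.22 tcp [0.6348 0.0069 0.0764] yaw 86.01 z [ 0. -0. -1.] d(tool,/0.3) [0.0258 0.0189 0.1513] len rows 2.0
[-0.12280801 -0.43609783  0.14232106] 0.010682263532944 [ 0.36451355 -0.51327475 -6.47007969]
```

View pics/crop8.png

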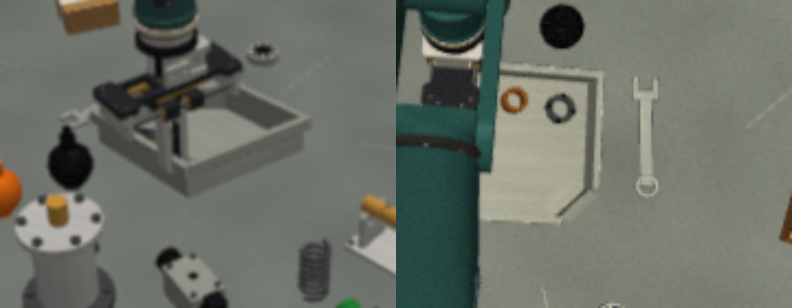

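Both views show the tote tipping towards the pouring corner, still held, the flyball and wrench untouched. I continue the arc.

Call:
step_arm(commands="-0.005 -0.005 -0.0168 0.004;-0.005 -0.005 -0.0168 0.004;-0.005 -0.005 -0.0168 0.004;-0.005 -0.005 -0.0168 0.004;-0.006 -0.006 -0.016 0.004;-0.006 -0.006 -0.016 0.004;-0.006 -0.006 -0.016 0.004;-0.006 -0.006 -0.016 0.004")

```text
time_s: 14.98
tcp_pos: [0.6205, -0.0053, 0.116]
eef_rot: [0.74, 0.673, 0.0, 0.0]
ft_force: [0.4, -0.2, -6.1]
opening: 0.0117
grasp_force: 20.0
```

Run:
```python
from h import *
go([.641,.0142,.031]);s=bot.get_state();print(s['moment'],s['opening'],s['ft_force'])
c=info('wrist');a=grab('wrist','w9.png')
hsv=cv2.cvtColor(a,cv2.COLOR_BGR2HSV);m=cv2.inRange(hsv,(8,120,60),(18,255,230));n,L,S,C=cv2.connectedComponentsWithStats(m);print([(S[i],C[i].round()) for i in range(1,n) if S[i,4]>60])
```

```text
t 14.98 tcp [ 0.6205 -0.0053  0.116 ] yaw 84.57 z [ 0.001 -0.    -1.   ] d(tool,/0.3) [0.0712 0.0617 0.2832] len rows 3.0
[-0.04178403 -0.51492786  0.21799378] 0.011677185444765668 [ 0.41916372 -0.1871557  -6.05746036]
[(array([ 226,  265,   53,   30, 1207], dtype=int32), array([253., 282.])), (array([ 515,  309,   74,   23, 1333], dtype=int32), array([549., 322.])), (array([528, 369,  36,  17, 120], dtype=int32), array([542., 376.])), (array([562, 369,  26,  25, 388], dtype=int32), array([575., 377.]))]
```

Call:
step_arm(commands="-0.007 -0.007 -0.0154 0.004;-0.007 -0.007 -0.0154 0.004;-0.007 -0.007 -0.0154 0.004;-0.007 -0.007 -0.0154 0.004;-0.0078 -0.0078 -0.0145 0.004;-0.0078 -0.0078 -0.0145 0.004;-0.0078 -0.0078 -0.0145 0.004;-0.0078 -0.0078 -0.0145 0.004")

```text
time_s: 15.7
tcp_pos: [0.6008, -0.0209, 0.1516]
eef_rot: [0.748, 0.663, 0.0, 0.0]
ft_force: [0.2, -1.5, -5.1]
opening: 0.0141
grasp_force: 20.6
```

Call:
step_arm(commands="0 0 0 0;0 0 0 0;0 0 0 0;0 0 0 0;0 0 0 0;0 0 0 0;0 0 0 0;0 0 0 0")

```text
time_s: 16.37
tcp_pos: [0.6013, -0.0204, 0.1512]
eef_rot: [0.748, 0.664, 0.0, 0.0]
ft_force: [1.4, 0.6, -2.6]
opening: 0.014
grasp_force: 20.2
```

Run:
```python
from h import *
go([.641,.0142,.031]);s=bot.get_state();print(s['moment'],s['opening'],s['ft_force'])
a=grab('scene','s3.png');t=grab('top','t4.png');w=grab('wrist','w10.png')
f=lambda i,y,x:cv2.resize(i[y:y+150,x:x+200],(400,300),interpolation=cv2.INTER_CUBIC)
cv2.imwrite('pics/crop9.png',np.vstack([np.hstack([f(a,140,210),f(t,150,260)]),cv2.resize(w[0:300,100:500],(800,600))[:300] if 0 else np.hstack([cv2.resize(w,(400,250)),f(w,170,150)[:250]])]))
```

```text
t 16.37 tcp [ 0.6013 -0.0204  0.1512] yaw 83.16 z [ 0.001  0.    -1.   ] d(tool,/0.3) [0.1302 0.1173 0.4009] len rows 4.0
[ 0.05332773 -0.73169581  0.15708345] 0.01399699388151514 [ 1.39895205  0.59939365 -2.61495613]
```

View pics/crop9.png

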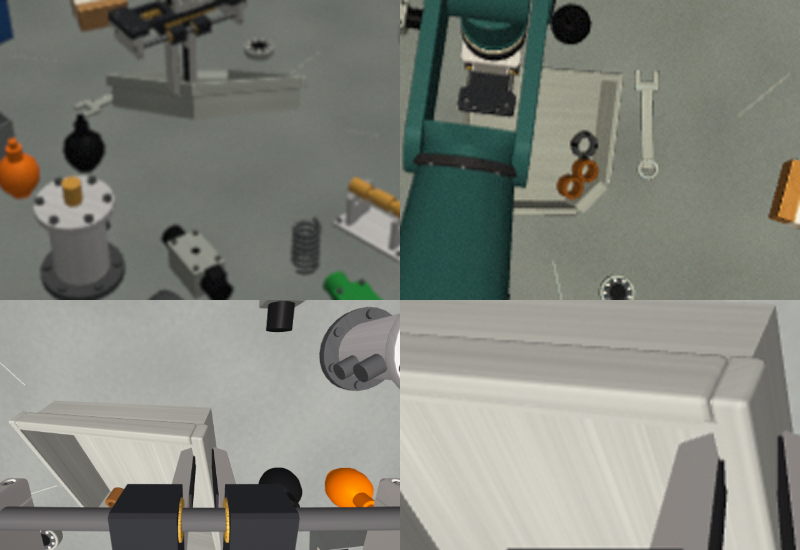

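The parts have run into the corner: in the top view the bushings are at about (352,235) and (345,243) and the nut at (352,222). I check the nut's distance from the lip point by casting rays onto the tilted floor.

Run:
```python
from h import *
t=cv2.imread('pics/t4.png')
cen=np.array([.5375,-.0635,0]);Rz=R.from_euler('z',-2.5,degrees=True)
heel0=np.array([-.077,-.087,0])
for th in(27,30):
    Rt=Rz*R.from_rotvec(np.radians(th)*np.array([1,-1,0])/2**.5*1)
    Rt2=Rz*R.from_rotvec(-np.radians(th)*np.array([1,-1,0])/2**.5)
    Rt=max(Rt,Rt2,key=lambda r:r.apply([.1,.08,0])[2])
    H=cen+Rz.apply(heel0)
    W=lambda p:H+Rt.apply(np.array(p)-heel0)
    print(th,'rim',W([.1,.08,.05]),'heel px',proj('top',H),'lip px',proj('top',W([-.075,-.085,.003])),'lip wall top px',proj('top',W([-.075,-.085,.039])),'far-right rim px',proj('top',W([.105,-.115,.05])))
    for n,uv,h in(('bA',[352.5,235],.027),('bB',[345,243.5],.027),('nut',[352,221.5],.015)):
        o,d=ray('top',[uv]);n_=Rt.apply([0,0,1]);p0=W([0,0,h]);p=o+d[0]*((p0-o)@n_)/(d[0]@n_)
        q=Rt.inv().apply(p-H)+heel0;q[2]=.003;print(n,q.round(4),np.linalg.norm(q-[-.075,-.085,.003]).round(4))
a=cv2.cvtColor(t,cv2.COLOR_BGR2HSV)
```

```text
27 rim [ 0.60461177 -0.02118497  0.15498112] heel px [[348.58340218 242.90019609]] lip px [[348.44225382 242.48255886]] lip wall top px [[353.23976739 245.40937543]] far-right rim px [[371.1855197 185.964336 ]]
bA [-0.0463 -0.0844  0.003 ] 0.0287
bB [-0.0727 -0.0633  0.003 ] 0.0218
nut [-0.0079 -0.0833  0.003 ] 0.0672
30 rim [ 0.59843559 -0.02684439  0.16492364] heel px [[348.58340218 242.90019609]] lip px [[348.49110605 242.53127942]] lip wall top px [[353.64394794 245.90286009]] far-right rim px [[372.58379714 186.90206494]]
bA [-0.045  -0.0827  0.003 ] 0.0301
bB [-0.0714 -0.0618  0.003 ] 0.0235
nut [-0.0067 -0.0814  0.003 ] 0.0683
```

The numbers are consistent: bushing B is 17 mm from the clipped wall, the bushings are 34 mm apart, and the nut touches bushing A. All three are within 80 mm (29, 22 and 68 mm). The tilt is about 29° and the rim about 160 mm high. One more pause to check steadiness, then I hand in.

Call:
step_arm(commands="0 0 0 0;0 0 0 0;0 0 0 0;0 0 0 0")

```text
time_s: 16.85
tcp_pos: [0.6011, -0.0207, 0.1512]
eef_rot: [0.748, 0.664, 0.0, 0.0]
ft_force: [1.9, 0.1, -2.8]
opening: 0.0139
grasp_force: 20.3
```

Run:
```python
from h import *
a=cv2.imread('pics/t4.png').astype(int);b=grab('top').astype(int)
print('changed px',(abs(a-b).max(2)>40).sum());print(bot.job_done())
```

```text
changed px 2
the job is handed in; nothing more can be done
None
```

The job is handed in, with no verdict shown: the plunger lies released in both forks of the V-rest, and the tote is held tipped about 29° with both bushings and the locknut at rest in the pouring corner (22, 29 and 68 mm from the lip point by my measurement).

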